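# Set the tote divider and load a long pipe and a short bracket

## Robot

A 6-joint arm with a two-finger parallel gripper is mounted at the origin on the work surface. World frame = base frame: x ahead of the robot, y to its left, z up, the work surface at z = 0. Lengths are in m, angles in rad, forces in N, time in s.
With the tool pointing down it reaches from about 0.3 to 0.875 m from the base axis. Payload 6.4 kg.
Tool frame: the origin (TCP) lies between the finger pads; the fingertips stand 22 mm ahead of it and the grasp point (between the pads) lies 3 mm ahead of it (bot.finger_overhang is the distance from the TCP to the fingertips, in m); x points along the fingers, y is the direction in which the jaws open and shut, and the axes are right-handed (so a half turn about x gives the same grasp; the last joint's range is limited). The gripper opens to 85 mm and grips with 20 to 120 N. Pads are 22 mm wide; open, the fingers measure 114 mm over their backs; the gripper's body (76 mm by 85 mm) begins 54 mm behind the grasp point. The pads swing forward as they close: fully open they stand 13 mm farther back than shut.
Start: joints at [1.096, 0.181, 1.607, -0, 1.354, -0.206], TCP at [0.153, 0.554, 0.253] pointing down, gripper open.
Joint ranges: [-2.99, 2.99], [-0.89, 2.07], [0.3, 2.58], [-1.14, 4.28], [0, 2.63], [-3.12, 3.12]. Speed limits (rad/s): [2.57, 2.57, 3.01, 3.14, 3.14, 3.14].

## Interface

Orientations are given as a rotation vector (axis times angle).
In Python, from bench import bot, viewer, hand_in gives the robot as it stands.
- The arm moves only by the shell command python3 -m crank 'ROWS'. ROWS is JSON, a list of rows, each an object of numbers: "dx", "dy", "dz": the shift along the tool's x, y, z in cm; "turn": the turn about the tool's x in rad; "grip": the gripper's target within -1 to 1 (fully open at 1, half-way at 0, shut at -1). In form: [{"dx": .., "dy": .., "dz": .., "turn": .., "grip": ..}, ...]. A call has 1 to 20 rows; each row is the pose to reach, as a shift and turn from the pose commanded when the call began, along the tool's axes at that moment; what a row does not reach only later rows make up. A row lasts 1/8 s, in which the tool goes at most 62.5 mm and 10.7 degrees, less where a joint would pass 70% of its speed; a pose out of reach is approached as far as the arm can. A call with a gripper value outside its range is refused whole. The fingers move at their own pace and stop on an object; the grip force is fixed at half the most. Time passes only in rows, so rows that repeat a pose let the fingers close. It gives the time, the measured TCP pose, the force and the opening at its end, in the units of the state.
- bot.get_state(): the state, without advancing time (a new reading comes with each control period).
- viewer.get_image(name): name is "side" or "top"; returns a dict with "img" (480x640x3 uint8, blue, green, red), "fx", "fy", "cx", "cy" (pixels), "distortion" ([k1, k2, p1, p2, k3] as OpenCV has them; the pictures are not rectified), "origin" and "orientation" of the camera in the world. Camera axes: x right, y up, looking along -z (the intrinsics and any distortion apply to the point x, -y, -z); pixel columns grow to the right and rows downward; lengths in m; the calibration is good to about 2 mm. A picture is of the moment at which its call begins. There is no depth.
- hand_in(): hands the job in, once; it reports no verdict.
Trained networks look in a picture, given as the dict that the camera call returned (one of the last four; its "shot" number tells which), for a name from the list of things; names that differ only in an ending like _2 or _b are one class to them, and where a whole thing is asked for, a point or a joint stands for the part that bears it (a point fixed in the world has none). Each returns a list of dicts, best first, with "score" (0 to 1); they miss things now and then, are a little off and sometimes report something else, mostly with a low value. They report only what shows in the picture. A call takes as long as a camera call. They do not tell look-alikes from the thing itself.
- viewer.silhouettes(picture, name): "region" (480x640 bool, what is visible of it) and "centre" ([column, row] in pixels, amid what is visible of it).
The state is a dict: "clock": time; "joints": joint angles; "joint_velocities": joint speeds; "joint_efforts": joint torques, N m; "tcp_pos": TCP position; "ee_rot": TCP orientation; "contact_force": force on the tool from outside, world axes, zero at the start; "moment": the same for the moment, N m; "finger_gap": finger opening in m.
Only numpy, scipy, OpenCV 4.12 (cv2) and the standard library are available. Lean on these libraries where they do the work, as an engineer would, in place of code of your own. Each camera call takes 0.05 s, during which the arm holds its last target.

## Task

Neither bay of the blue tote is long enough for the printed pipe: slide the tote's divider along its rails until one bay takes the long pipe and the other still takes the short bracket, pushing it at its middle so that it does not bind, and never forcing it. Set the pipe down in the long bay and the bracket in the short one, each lying flat on the tote's floor, the same way up as now and not dropped. Leave the hammer, chisel, brush and file where they are.

Things in the scene. Friction and masses are not known exactly. Their poses are not given: they have to be found in the camera images.
- tote: Blue open plastic tote, 332 mm long (its x axis) x 178 wide (y) x 64 high, fixed to the bench, long side roughly across the bench. Origin: centre of its underside. Inside 320 long (x from -160 to +160) x 166 wide, floor top at z = 5 mm.
- tote_mouth (a point): Middle of the tote's mouth, at rim height (x = y = 0, z = 64 mm in the tote's frame). Aluminium guide rails run along both long sides inside, z = 41 to 62.5 mm, and leave the mouth 150 mm wide (y from -75 to +75).
- divider: White divider across the tote, captive in the rails: it slides along the tote's x (up to about 130 mm either side of the middle) and cannot be lifted out. Frame parallel to the tote's; origin mid width and thickness, at the height of the tote's origin. Plate 5 mm thick, 146 wide, z = 10 to 60 mm; 0.3 kg. It starts within 25 mm of the tote's middle and stays where it is left.
- divider_pad (a point): Centre of the yellow thumb pad in the divider's middle, 55 mm above its origin: 14 thick (x) x 40 wide (y), z = 35 to 75 mm, so a bay's clear length runs from the end wall to 7 mm short of the divider's origin. A few newtons slide it when pushed here, near rail height (z about 53 mm). Pushed more than about 20 mm to either side of its middle it cocks (1 mm play) and jams.
- pipe: Long part: straight grey printed metal pipe lying on the bench, 190 mm long (its x axis), 28 mm diameter tube with a square flange 44 x 44 x 8 mm at each end on which it lies; a boss of 18 mm diameter stands up to z = 44 mm at x = +52 mm. About 0.3 kg. Origin: centre of its underside; the tube's axis is at z = 22 mm.
- pipe_grip (a point): The middle of the pipe's tube, 22 mm above its underside: 28 mm across (along the pipe's y), clear of boss and flanges by 40 mm.
- bracket: Short part: grey printed metal bearing bracket, base 84 (x) x 50 (y) x 8 mm, with an upright web 12 mm thick (y) standing along x from x = -38 to +24 mm, up to z = 42 mm, and a cross boss of 24 mm diameter, 30 long (along y) at x = +28 mm. About 0.2 kg. Origin: centre of its underside.
- bracket_grip (a point): A point in the bracket's web, at x = -7, y = 0, z = 31 mm in the bracket's frame; the web is 12 mm across (along y) here and clear for 23 mm towards the boss.
- hammer: Bystander: hammer with a wooden handle, 290 mm long, on the far side of the bench.
- chisel: Bystander: blue cold chisel with a black hand guard, about 280 mm long, on the far side of the bench.
- brush: Bystander: wire brush with a wooden handle, 210 mm long, at the right front of the bench.
- file: Bystander: flat file with a red handle, 230 mm long, at the left front of the bench.
There are look-alikes about, which are no part of the job. There is more than one size of the bracket; the job needs the smaller.

How it is judged:
By the outcome, as a careful person would: the job done as asked, in the order asked, and still so for the second after the job is handed in, with the robot touching nothing.
It also fails if it takes over 67 s, if anything falls off the work surface, if the arm or the gripper's body presses on something with over 40 N, if the wrist force passes 120 N, or if a joint passes its speed limit or range.

## Working session

There is one attempt and no reset: what is moved stays moved. The work goes in short steps, Python scripts to look and compute and a shell command to move; the robot and the scene stay as the last step left them, time stands still between calls to the robot, and variables do not carry over. Pictures are saved under pics/ and viewed, and the job is handed in when it is done.

```bash
ls; mkdir -p pics
python3 - <<'E'
from bench import bot, viewer
import cv2
s=bot.get_state()
for k,v in s.items(): print(k,v)
for n in("top","side"):
    p=viewer.get_image(n); cv2.imwrite(f"pics/{n}0.png",p["img"])
    print({k:v for k,v in p.items() if k!="img"})
    for t in("tote","divider","divider_pad","pipe","bracket"):
        for r in viewer.silhouettes(p,t): print(n,t,round(r["score"],2),r["centre"],r["region"].sum())
E
```

```text
pics
clock 0.0
joints [ 1.09572852e+00  1.81500592e-01  1.60801820e+00  1.40943826e-05
  1.35380285e+00 -2.06313497e-01]
joint_velocities [-1.57127188e-03 -6.94661750e-04 -1.10283626e-03  6.86812316e-05
  1.24357510e-03 -2.44378697e-04]
joint_efforts [-2.75745013e-03 -4.44861460e+01 -3.51339483e+01 -4.80669351e-04
  8.90398223e-03 -2.72729875e-05]
tcp_pos [0.15242499 0.55389264 0.25240194]
ee_rot [ 0.20970426  1.56107223 -0.21226335]
contact_force [ 0.01017179  0.68564666 -0.02528776]
moment [-0.01986971  0.02807873  0.04438777]
finger_gap 0.08573024905149292
{'fx': 446.86724891343096, 'fy': 446.86724891343096, 'cx': 321.42634285822817, 'cy': 245.99961453245612, 'distortion': array([0.03916255, 0.        , 0.        , 0.        , 0.        ]), 'origin': array([0.38674587, 0.12880435, 1.25650115]), 'orientation': array([ 0.0764403 , -0.09600533, -1.59024018]), 'shot': 1}
top tote 0.62 [367.5, 232.4] 8272
top divider 0.4 [355.0, 152.0] 1093
top divider_pad 0.64 [373.1, 233.5] 217
top pipe 0.7 [492.6, 257.9] 925
top bracket 0.82 [115.8, 293.5] 1129
top bracket 0.74 [225.4, 254.3] 631
{'fx': 586.7445988650336, 'fy': 586.7445988650336, 'cx': 323.3802033383711, 'cy': 236.80807261333464, 'distortion': array([0.03415135, 0.        , 0.        , 0.        , 0.        ]), 'origin': array([ 0.39881096, -1.10396192,  1.02380225]), 'orientation': array([ 0.9133668 , -0.05634736, -0.10613721]), 'shot': 2}
side tote 0.57 [331.2, 294.8] 6965
side divider 0.62 [331.6, 283.2] 1035
side divider 0.39 [298.7, 199.1] 485
side divider_pad 0.91 [331.3, 282.9] 1049
side pipe 0.81 [324.0, 404.5] 1493
side pipe 0.63 [425.0, 273.6] 1142
side bracket 0.81 [299.3, 202.9] 420
side bracket 0.76 [262.8, 153.1] 700
```

View pics/top0.png

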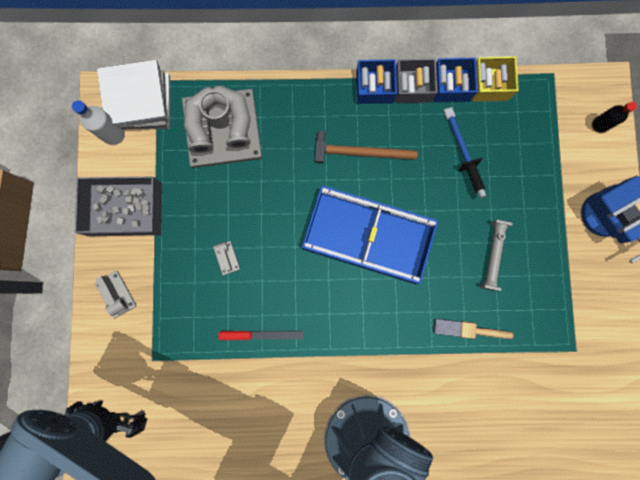

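View pics/side0.png

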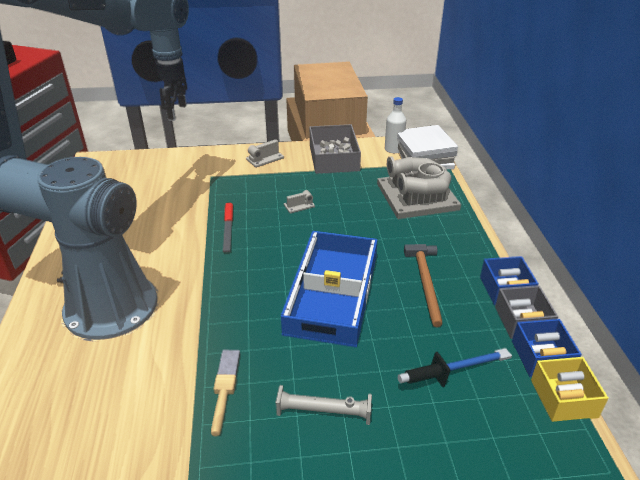

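```bash
cat > h.py <<'E'
import numpy as np, cv2
from scipy.spatial.transform import Rotation as R
from scipy.optimize import minimize
from bench import bot, viewer
def proj(p,P):
    P=np.atleast_2d(P); q=R.from_rotvec(p["orientation"]).inv().apply(P-p["origin"])
    q=q*[1,-1,-1]
    K=np.array([[p["fx"],0,p["cx"]],[0,p["fy"],p["cy"]],[0,0,1]])
    return cv2.projectPoints(q.reshape(-1,1,3),np.zeros(3),np.zeros(3),K,np.array(p["distortion"]))[0].reshape(-1,2)
def unproj(p,uv,z):
    K=np.array([[p["fx"],0,p["cx"]],[0,p["fy"],p["cy"]],[0,0,1]])
    n=cv2.undistortPoints(np.array(uv,float).reshape(-1,1,2),K,np.array(p["distortion"])).reshape(-1,2)
    d=R.from_rotvec(p["orientation"]).apply(np.c_[n[:,0],-n[:,1],-np.ones(len(n))])
    return p["origin"]+d*((z-p["origin"][2])/d[:,2])[:,None]
def box(x0,x1,y0,y1,z0,z1): return np.array([[x,y,z] for x in(x0,x1) for y in(y0,y1) for z in(z0,z1)])/1000.
def cyl(c,ax,r,l):
    a=np.linspace(0,2*np.pi,24,endpoint=False); o=[i for i in range(3) if i!=ax]; out=[]
    for s in(-l/2,l/2):
        P=np.tile(np.array(c,float),(24,1)); P[:,ax]+=s; P[:,o[0]]+=r*np.cos(a); P[:,o[1]]+=r*np.sin(a); out.append(P)
    return np.vstack(out)/1000.
M={"tote":[box(-166,166,-89,89,0,64)],
"pipe":[box(-95,-87,-22,22,0,44),box(87,95,-22,22,0,44),cyl((0,0,22),0,14,180),cyl((52,0,33),2,9,22)],
"bracket":[box(-42,42,-25,25,0,8),box(-38,24,-6,6,8,42),cyl((28,0,30),1,12,30)]}
def T(P,x,y,yaw,z=0):
    c,s=np.cos(yaw),np.sin(yaw); return np.c_[c*P[:,0]-s*P[:,1]+x,s*P[:,0]+c*P[:,1]+y,P[:,2]+z]
SS=8
def raster(p,parts,x,y,yaw,z=0,roi=None):
    m=np.zeros((480,640),np.uint8)
    for P in parts:
        h=cv2.convexHull((proj(p,T(P,x,y,yaw,z))).astype(np.float32))
        cv2.fillConvexPoly(m,np.round(h*16).astype(np.int32),255,cv2.LINE_AA,4)
    return m/255.
def fit(pm,parts,x0,z=0,free=True):
    # pm: list of (picture,mask)
    def cost(v):
        c=0
        for p,m in pm:
            r=raster(p,parts,v[0],v[1],v[2],z); c+=1-np.minimum(r,m).sum()/np.maximum(r,m).sum()
        return c/len(pm)
    best=None
    s=np.array([[0,0,0],[.01,0,0],[0,.01,0],[0,0,.15]])
    v=np.array(x0,float)
    for k in range(3):
        o=minimize(cost,v,method="Nelder-Mead",options=dict(initial_simplex=v+s/(2**k),xatol=1e-4,fatol=1e-5)); v=o.x
    return v,o.fun
def draw(p,img,parts,v,col,z=0):
    for P in parts:
        h=cv2.convexHull(proj(p,T(P,*v,z)).astype(np.float32)); cv2.polylines(img,[np.round(h*16).astype(np.int32)],True,col,1,cv2.LINE_AA,4)
E
cat > m1.py <<'E'
from h import *
pt=viewer.get_image("top"); ps=viewer.get_image("side")
print("bracket top", unproj(pt,[[225.4,254.3],[492.6,257.9],[367.5,232.4]],.02))
def pick(p,name,xy,z=.02):
    best=None;u=proj(p,[[xy[0],xy[1],z]])[0]
    rs=[r for r in viewer.silhouettes(p,name)]
    rs=[r for r in rs if np.hypot(*(np.array(r["centre"])-u))<30]
    return max(rs,key=lambda r:r["score"])["region"] if rs else None
g={"tote":(unproj(pt,[[367.5,232.4]],.03)[0],0-0.3),"pipe":(unproj(pt,[[497,256]],.02)[0],0.),"bracket":(unproj(pt,[[226.5,256]],.02)[0],0.)}
it,is_=pt["img"].copy(),ps["img"].copy()
for n in M:
    c=g[n][0]; mt=pick(pt,n,c); ms=pick(ps,n,c)
    if n=="tote":
        f=[]
        for m in(mt,ms):
            q=np.argwhere(m)[:,::-1].astype(np.int32); a=np.zeros((480,640),np.uint8); cv2.fillConvexPoly(a,cv2.convexHull(q),1); f.append(a.astype(bool))
        mt,ms=f
    a0=1.9 if n=="bracket" else (1.4 if n=="pipe" else 1.35)
    yaws={"tote":[np.pi/2-.3-0*1,-np.pi/2-.3,1.3,-1.85,-1.3,1.85],"pipe":[-.2,-.2+np.pi],"bracket":[.3,.3+np.pi]}[n]
    for view in ("both","top","side"):
        pm=[(p,m) for p,m,w in((pt,mt,"top"),(ps,ms,"side")) if m is not None and view in("both",w)]
        if not pm: continue
        rs=sorted([fit(pm,M[n],(c[0],c[1],y)) for y in yaws],key=lambda r:r[1])
        for r in rs[:2]: print(n,view,np.round(r[0],4),round(r[1],4))
        if view=="both":
            draw(pt,it,M[n],rs[0][0],(0,255,255)); draw(ps,is_,M[n],rs[0][0],(0,255,255))
def crop(im,x,y,w,h,k): return cv2.resize(im[y:y+h,x:x+w],None,fx=k,fy=k,interpolation=cv2.INTER_CUBIC)
cv2.imwrite("pics/t1.png",crop(it,200,170,340,150,2.35)); cv2.imwrite("pics/s1.png",crop(is_,260,170,160,260,2.3))
E
python3 m1.py
```

```text
bracket top [[ 0.50486013  0.37806811  0.02      ]
 [ 0.47954261 -0.36175137  0.02      ]
 [ 0.55807235 -0.01766001  0.02      ]]
tote both [ 0.5504 -0.0184 -1.8922] 0.0272
tote both [ 0.5504 -0.0187  1.255 ] 0.0273
tote top [ 0.5491 -0.0193  1.2463] 0.0222
tote top [ 0.5491 -0.0193 -1.8953] 0.0222
tote side [ 0.5521 -0.0175  1.2515] 0.0212
tote side [ 0.5521 -0.0175 -1.8901] 0.0212
pipe both [ 0.4879 -0.3684 -0.2281] 0.1156
pipe both [ 0.4879 -0.3685  2.9133] 0.1248
pipe top [ 0.4871 -0.3684 -0.222 ] 0.1173
pipe top [ 0.487  -0.3686  2.9214] 0.119
pipe side [ 0.4883 -0.3684 -0.2403] 0.1045
pipe side [ 0.4885 -0.3684  2.9036] 0.1257
bracket both [0.4977 0.3786 0.2886] 0.143
bracket both [0.4977 0.3783 3.452 ] 0.1633
bracket top [0.4967 0.3767 0.3261] 0.1072
bracket top [0.4971 0.3774 3.4439] 0.1078
bracket side [0.501  0.3829 0.4154] 0.1385
bracket side [0.5027 0.3827 3.5852] 0.1576
```

View pics/t1.png

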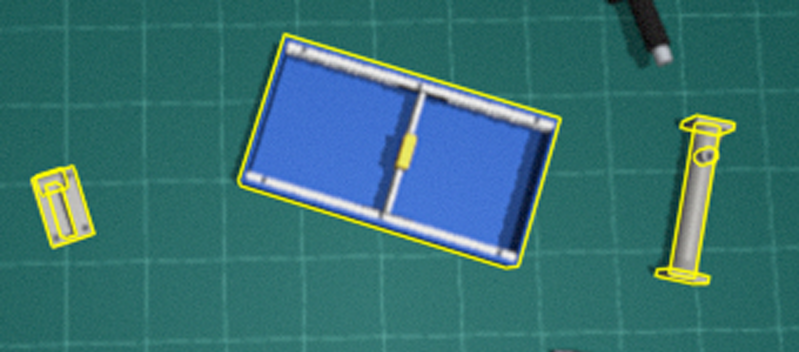

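View pics/s1.png

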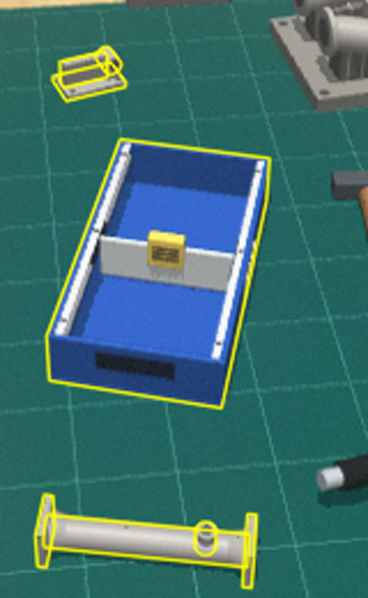

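```bash
cat > v.py <<'E'
from h import *
import sys
def tile(pt,ps,things,name,k=6,side=62):
    # things: list of (parts,v); centred crops both views with overlay at upscaled res
    rows=[]
    for p in(pt,ps):
        cols=[]
        for parts,v in things:
            u=proj(p,[[v[0],v[1],.02]])[0]; x,y=int(u[0]-side/2),int(u[1]-side/2)
            im=cv2.resize(p["img"][y:y+side,x:x+side],None,fx=k,fy=k,interpolation=cv2.INTER_CUBIC)
            o=im.copy()
            for P in parts:
                h=cv2.convexHull(proj(p,T(P,*v)).astype(np.float32)); h=(h-[x,y]+.5)*k-.5
                cv2.polylines(o,[np.round(h*16).astype(np.int32)],True,(0,255,255),1,cv2.LINE_AA,4)
            cols+= [o]
        rows.append(np.hstack(cols))
    cv2.imwrite(name,np.vstack(rows))
E
python3 - <<'E'
from v import *
pt=viewer.get_image("top"); ps=viewer.get_image("side")
tile(pt,ps,[(M["bracket"],(.4977,.3786,.2886)),(M["bracket"],(.497,.377,.326))],"pics/b2.png",5,58)
tile(pt,ps,[(M["pipe"],(.4879,-.3684,-.228))],"pics/p2.png",3,100)
E
```

```text
(no output)
```

View pics/b2.png

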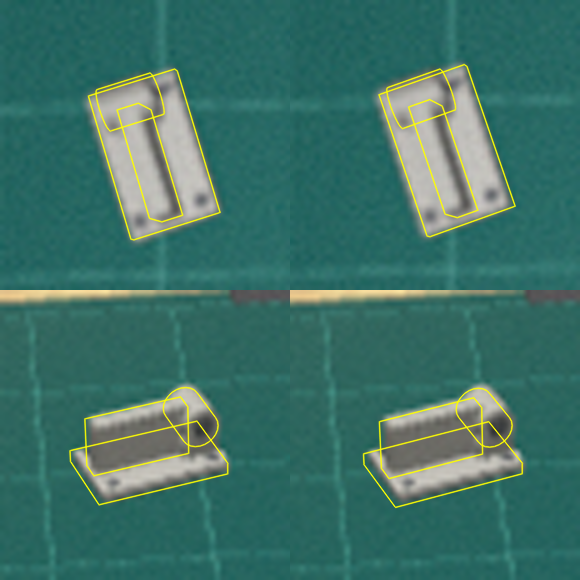

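View pics/p2.png

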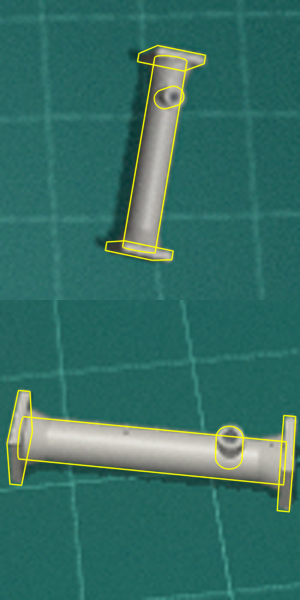

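```bash
cat > d.py <<'E'
from v import *
TO=np.array([.5505,-.0184]); TY=1.2535
PAD=[box(-7,7,-20,20,35,75)]; DIV=PAD+[box(-2.5,2.5,-73,73,10,60)]
def tw(x,y): c,s=np.cos(TY),np.sin(TY); return TO+[c*x-s*y,s*x+c*y]
def tl(w): c,s=np.cos(TY),np.sin(TY); d=np.array(w)-TO; return np.array([c*d[0]+s*d[1],-s*d[0]+c*d[1]])
def padfit(p,name=None):
    hsv=cv2.cvtColor(p["img"],cv2.COLOR_BGR2HSV)
    m=cv2.inRange(hsv,(18,110,90),(35,255,255))>0
    u=proj(p,[[*TO,.055]])[0]; yy,xx=np.mgrid[:480,:640]; m&=np.hypot(xx-u[0],yy-u[1])<90
    n,l,s,c=cv2.connectedComponentsWithStats(m.astype(np.uint8)); 
    if n<2: return None
    m=l==1+np.argmax(s[1:,4])
    v,f=fit([(p,m)],PAD,(*tw(0,0),TY)); return tl(v[:2]),v[2]-TY,f
def show(p,d,name,extra=[]):
    u=proj(p,[[*TO,.03]])[0]; x,y=int(u[0]-85),int(u[1]-75); k=4.6
    o=cv2.resize(p["img"][y:y+130 if 1 else 0,x:x+170],None,fx=k,fy=k,interpolation=cv2.INTER_CUBIC)
    for parts,v,z in [(DIV,(*tw(d,0),TY),0),(M["tote"],(*TO,TY),0),([box(-160,160,-75,75,64,64)],(*TO,TY),0)]+extra:
        for P in parts:
            h=cv2.convexHull(proj(p,T(P,*v,z)).astype(np.float32)); h=(h-[x,y]+.5)*k-.5
            cv2.polylines(o,[np.round(h*16).astype(np.int32)],True,(0,0,255),1,cv2.LINE_AA,4)
    cv2.imwrite(name,o)
def plan(x,y,z,yaw):
    """tool pointing down, tool y at world yaw (mod pi)"""
    s=bot.get_state(); Rm=R.from_rotvec(s["ee_rot"]).as_matrix(); d=Rm.T@(np.array([x,y,z])-s["tcp_pos"])*100
    ty=Rm[:,1]; cur=np.arctan2(ty[1],ty[0]); e=(yaw-cur+np.pi/2)%np.pi-np.pi/2
    print("dx %.2f dy %.2f dz %.2f turn %.3f (alt turn %.3f)"%(*d,-e,-e+np.pi*np.sign(e)),"tool x",np.round(Rm[:,0],3),"j6 %.2f"%s["joints"][5],"t",round(s["clock"],2))
E
python3 - <<'E'
from d import *
pt=viewer.get_image("top"); ps=viewer.get_image("side")
for p in(pt,ps): print(padfit(p))
d=np.mean([padfit(p)[0][0] for p in(pt,ps)])
show(pt,d,"pics/dt.png"); show(ps,d,"pics/ds.png")
plan(*tw(-35,0),.15,TY+np.pi/2)
s=bot.get_state();print(R.from_rotvec(s["ee_rot"]).as_matrix().round(3))
E
```

```text
(array([-8.09916709e-03,  9.31324126e-05]), np.float64(-0.18801587207522186), np.float64(0.43807471700403633))
(array([-0.00797445,  0.00042337]), np.float64(0.15735437414216547), np.float64(0.3476736485345868))
dx 10.47 dy -3540.54 dz -116.21 turn -1.522 (alt turn 1.619) tool x [-0. -0. -1.] j6 -0.21 t 1.2
[[-0.     0.266  0.964]
 [-0.     0.964 -0.266]
 [-1.    -0.     0.   ]]
```

```bash
python3 -c "
import cv2,numpy as np
a=cv2.imread('pics/dt.png');b=cv2.imread('pics/ds.png');print(a.shape)
cv2.imwrite('pics/dd.png',cv2.resize(np.vstack([a,b]),None,fx=.5,fy=.5,interpolation=cv2.INTER_AREA))"
```

```text
(598, 782, 3)
```

View pics/dt.png

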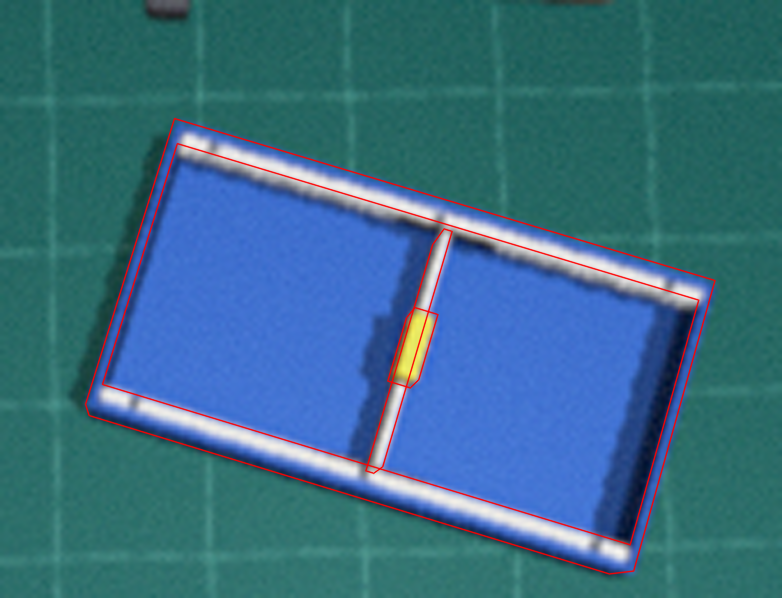

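View pics/ds.png

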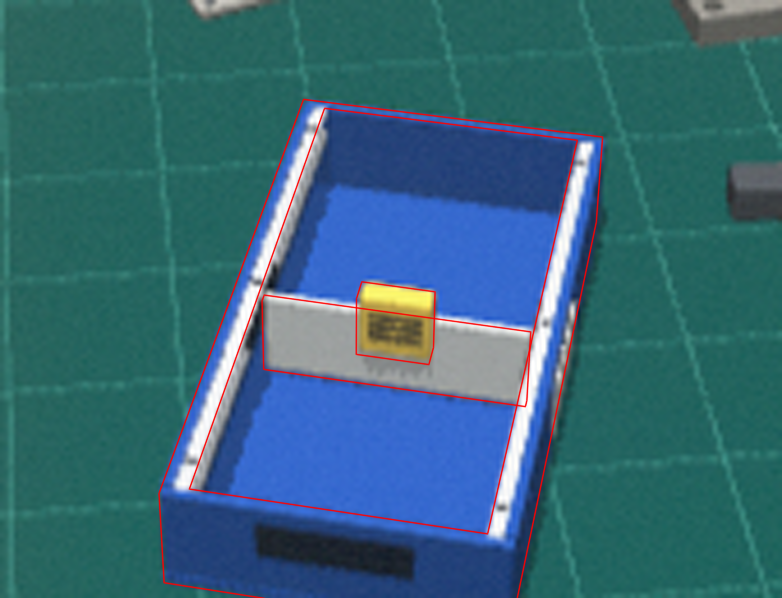

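Run:
```python
from d import *
plan(*tw(-.045,0),.16,TY-np.pi/2)
```

```text
dx 9.33 dy -49.15 dz 53.35 turn -1.522 (alt turn 1.619) tool x [-0. -0. -1.] j6 -0.21 t 1.2
```

```bash
python3 -m crank '[{"dx":0,"dy":-5,"dz":5.4,"turn":0.16,"grip":-1},{"dx":0,"dy":-9,"dz":9.8,"turn":0.32,"grip":-1},{"dx":0,"dy":-13,"dz":14.1,"turn":0.48,"grip":-1},{"dx":0,"dy":-17,"dz":18.5,"turn":0.64,"grip":-1},{"dx":0,"dy":-21,"dz":22.8,"turn":0.8,"grip":-1},{"dx":0,"dy":-25,"dz":27.1,"turn":0.96,"grip":-1},{"dx":0,"dy":-29,"dz":31.5,"turn":1.12,"grip":-1},{"dx":1,"dy":-33,"dz":35.8,"turn":1.28,"grip":-1},{"dx":2,"dy":-37,"dz":40.2,"turn":1.44,"grip":-1},{"dx":4,"dy":-41,"dz":44.5,"turn":1.56,"grip":-1},{"dx":6,"dy":-45,"dz":48.9,"turn":1.619,"grip":-1},{"dx":8,"dy":-48,"dz":52.2,"turn":1.619,"grip":-1},{"dx":9.3,"dy":-49.15,"dz":53.35,"turn":1.619,"grip":-1},{"dx":9.3,"dy":-49.15,"dz":53.35,"turn":1.619,"grip":-1},{"dx":9.3,"dy":-49.15,"dz":53.35,"turn":1.619,"grip":-1}]'
python3 - <<'E'
from d import *
plan(*tw(-.045,0),.062,TY-np.pi/2); s=bot.get_state(); print(tl(s["tcp_pos"][:2]))
p=viewer.get_image("top"); show(p,-.008,"pics/a1.png")
p=viewer.get_image("side"); show(p,-.008,"pics/a2.png")
E
```

```text
clock: 3.08
tcp_pos: [0.5362, -0.06, 0.1608]
ee_rot: [1.438, 1.043, -1.438]
contact_force: [-0.2, -0.1, 0.1]
finger_gap: -0.0003
dx 9.88 dy 0.07 dz 0.11 turn 0.001 (alt turn -3.140) tool x [ 0.  0. -1.] j6 -0.02 t 3.08
[-0.04395542  0.00066168]
```

View pics/a2.png

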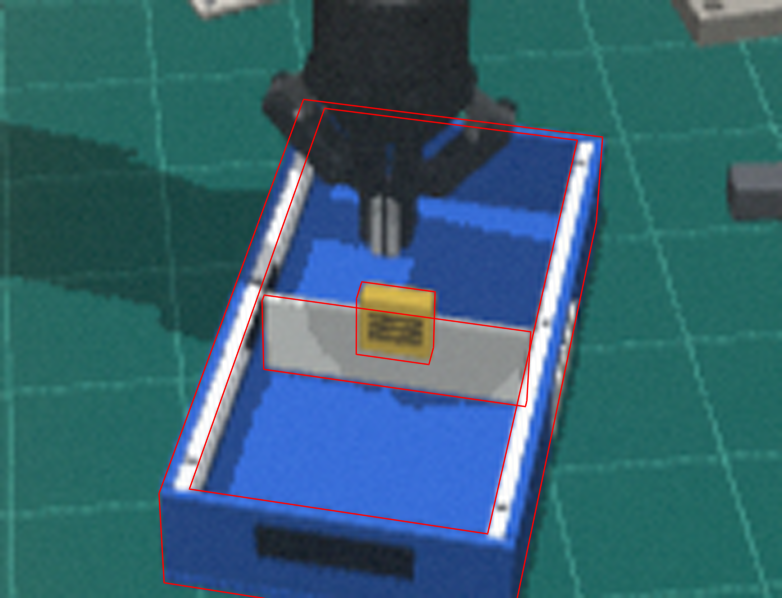

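```bash
python3 -m crank '[{"dx":4,"dy":0.05,"dz":0.1,"turn":0,"grip":-1},{"dx":7,"dy":0.05,"dz":0.1,"turn":0,"grip":-1},{"dx":9,"dy":0.05,"dz":0.1,"turn":0,"grip":-1},{"dx":9.8,"dy":0.05,"dz":0.1,"turn":0,"grip":-1},{"dx":9.8,"dy":0.05,"dz":-0.5,"turn":0,"grip":-1},{"dx":9.8,"dy":0.05,"dz":-1,"turn":0,"grip":-1},{"dx":9.8,"dy":0.05,"dz":-1.4,"turn":0,"grip":-1},{"dx":9.8,"dy":0.05,"dz":-1.8,"turn":0,"grip":-1},{"dx":9.8,"dy":0.05,"dz":-2.2,"turn":0,"grip":-1},{"dx":9.8,"dy":0.05,"dz":-2.6,"turn":0,"grip":-1},{"dx":9.8,"dy":0.05,"dz":-3,"turn":0,"grip":-1},{"dx":9.8,"dy":0.05,"dz":-3.4,"turn":0,"grip":-1}]'
python3 - <<'E'
from d import *
s=bot.get_state(); print(tl(s["tcp_pos"][:2]),s["contact_force"],s["moment"])
p=viewer.get_image("side"); print(padfit(p)); show(p,.008,"pics/a3.png")
E
```

```text
clock: 4.68
tcp_pos: [0.5481, -0.0296, 0.0628]
ee_rot: [1.439, 1.041, -1.439]
contact_force: [-1.0, -4.8, 4.6]
finger_gap: -0.0001
[-0.01138706 -0.00120189] [-1.04912372 -4.75042072  4.60884332] [-0.70278308  0.20625838 -0.01736321]
(array([ 0.00220403, -0.0049103 ]), np.float64(0.1548522372686889), np.float64(0.9498801053500531))
```

View pics/a3.png

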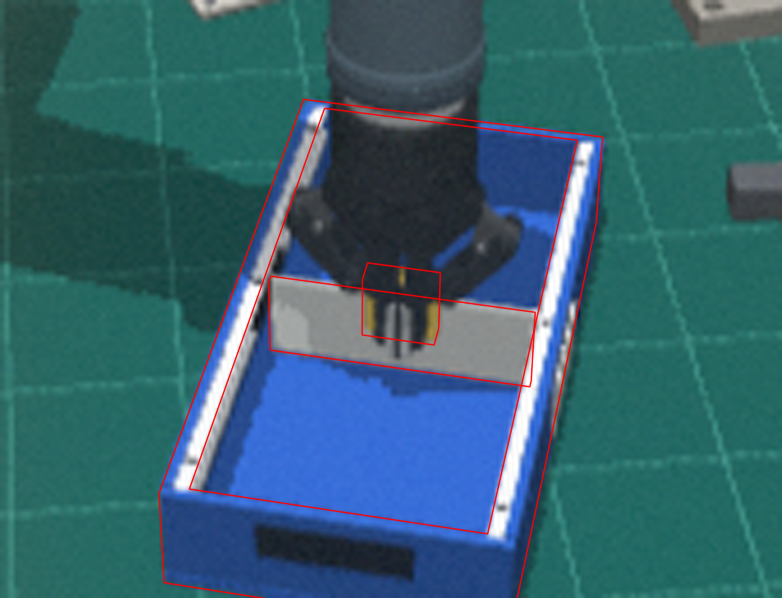

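```bash
python3 -m crank '[{"dz":-0.4,"dx":0,"dy":0,"turn":0,"grip":-1},{"dz":-0.8,"dx":0,"dy":0,"turn":0,"grip":-1},{"dz":-1.2,"dx":0,"dy":0,"turn":0,"grip":-1},{"dz":-1.6,"dx":0,"dy":0,"turn":0,"grip":-1},{"dz":-2,"dx":0,"dy":0,"turn":0,"grip":-1},{"dz":-2.4,"dx":0,"dy":0,"turn":0,"grip":-1},{"dz":-2.8,"dx":0,"dy":0,"turn":0,"grip":-1},{"dz":-3.2,"dx":0,"dy":0,"turn":0,"grip":-1}]'
python3 - <<'E'
from d import *
s=bot.get_state(); print(tl(s["tcp_pos"][:2]),s["contact_force"],s["moment"])
E
```

```text
clock: 5.72
tcp_pos: [0.5576, 0.0016, 0.0623]
ee_rot: [1.438, 1.042, -1.439]
contact_force: [-2.0, -4.8, 3.8]
finger_gap: -0.0004
[ 0.02120154 -0.00050458] [-1.95840023 -4.76927272  3.77589809] [-0.72943579  0.25020937  0.02638279]
```

Sliding freely at about 5 N. I'll finish the push, back off and lift.

```bash
python3 -m crank '[{"dz":-0.4,"dx":0,"dy":0,"turn":0,"grip":-1},{"dz":-0.8,"dx":0,"dy":0,"turn":0,"grip":-1},{"dz":-1.1,"dx":0,"dy":0,"turn":0,"grip":-1},{"dz":-1.3,"dx":0,"dy":0,"turn":0,"grip":-1},{"dz":-1.3,"dx":0,"dy":0,"turn":0,"grip":-1},{"dz":-0.7,"dx":0,"dy":0,"turn":0,"grip":-1},{"dz":1.5,"dx":0,"dy":0,"turn":0,"grip":-1},{"dz":3,"dx":-2,"dy":0,"turn":0,"grip":-1},{"dz":5,"dx":-6,"dy":0,"turn":0,"grip":0},{"dz":9,"dx":-10,"dy":0,"turn":0,"grip":0.5},{"dz":14,"dx":-10,"dy":0,"turn":0,"grip":1},{"dz":19,"dx":-10,"dy":0,"turn":0,"grip":1},{"dz":19,"dx":-10,"dy":0,"turn":0,"grip":1}]'
python3 - <<'E'
from d import *
pt=viewer.get_image("top"); ps=viewer.get_image("side")
for p in(pt,ps): print(padfit(p))
show(pt,.053,"pics/c1.png"); show(ps,.053,"pics/c2.png")
plan(.488,-.3684,.15,-.228+np.pi/2)
E
```

```text
clock: 7.35
tcp_pos: [0.4973, -0.1816, 0.162]
ee_rot: [1.442, 1.04, -1.442]
contact_force: [-0.5, 0.7, -0.4]
finger_gap: 0.0854
(array([0., 0.]), np.float64(0.0), np.float64(1.0))
(array([0., 0.]), np.float64(0.0), np.float64(1.0))
dx 1.14 dy 5.00 dz 18.32 turn 1.480 (alt turn -1.661) tool x [-0.001  0.002 -1.   ] j6 -0.25 t 7.45
```

View pics/c1.png

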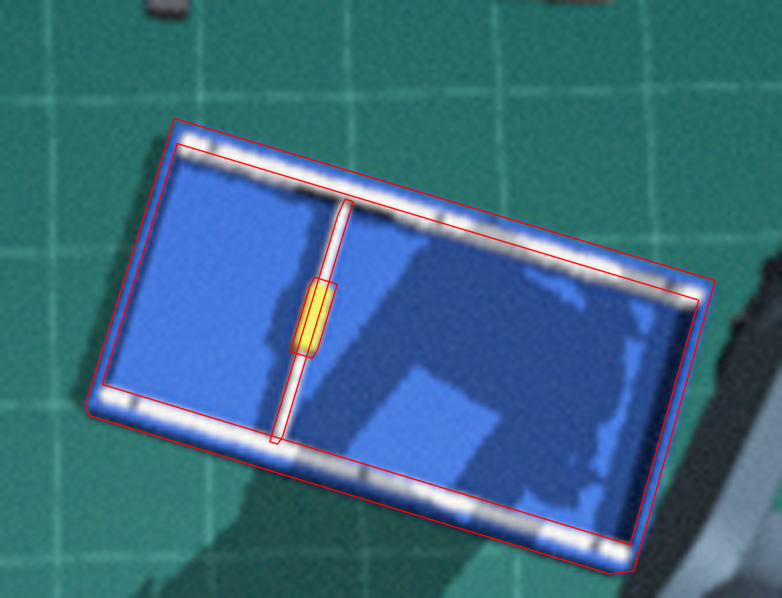

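View pics/c2.png

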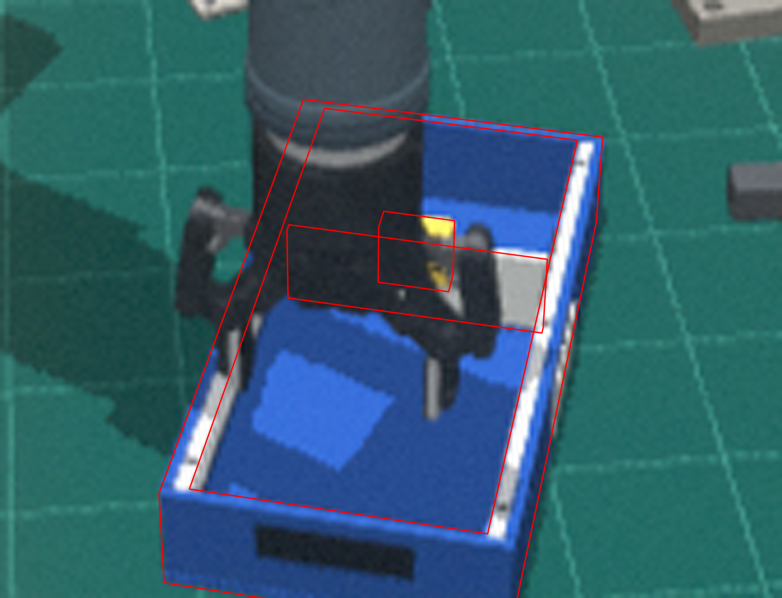

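```bash
python3 -m crank '[{"dz":3,"dx":0,"dy":0.8,"turn":0.16,"grip":1},{"dz":6,"dx":0,"dy":1.6,"turn":0.32,"grip":1},{"dz":9,"dx":0,"dy":2.4,"turn":0.48,"grip":1},{"dz":12,"dx":0,"dy":3.2,"turn":0.64,"grip":1},{"dz":15,"dx":0,"dy":4,"turn":0.8,"grip":1},{"dz":17,"dx":0,"dy":4.8,"turn":0.96,"grip":1},{"dz":18.3,"dx":0.5,"dy":5,"turn":1.12,"grip":1},{"dz":18.3,"dx":1,"dy":5,"turn":1.28,"grip":1},{"dz":18.3,"dx":1.1,"dy":5,"turn":1.44,"grip":1},{"dz":18.3,"dx":1.1,"dy":5,"turn":1.48,"grip":1},{"dz":18.3,"dx":1.1,"dy":5,"turn":1.48,"grip":1},{"dz":18.3,"dx":1.1,"dy":5,"turn":1.48,"grip":1}]'
python3 - <<'E'
from d import *
ps=viewer.get_image("side"); tile(ps,ps,[(M["pipe"],(.4879,-.3684,-.228))],"pics/e1.png",5,110)
im=cv2.imread("pics/e1.png");cv2.imwrite("pics/e1.png",im[:550])
plan(.488,-.3684,.026,-.228+np.pi/2)
E
```

```text
clock: 8.95
tcp_pos: [0.4893, -0.3676, 0.151]
ee_rot: [-2.102, 0.236, 2.103]
contact_force: [0.7, -0.4, -0.1]
finger_gap: 0.0853
dx 12.51 dy 0.09 dz 0.10 turn 0.004 (alt turn -3.138) tool x [-0.  0. -1.] j6 0.96 t 9.0
```

View pics/e1.png

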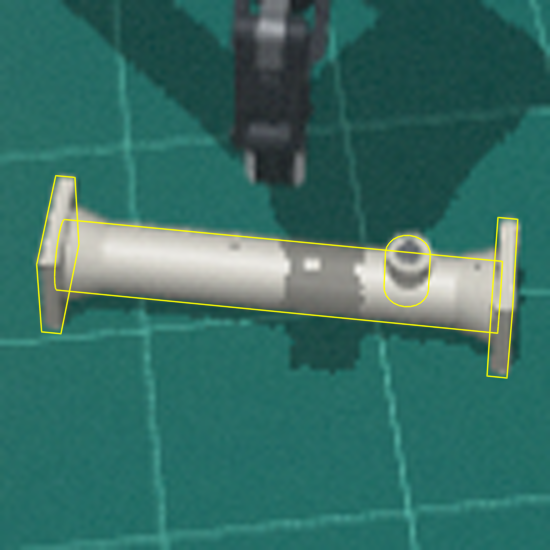

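```bash
python3 -m crank '[{"dx":4,"dy":0.1,"dz":0,"turn":0,"grip":1},{"dx":8,"dy":0.1,"dz":0,"turn":0,"grip":1},{"dx":10.5,"dy":0.1,"dz":0,"turn":0,"grip":1},{"dx":11.8,"dy":0.1,"dz":0,"turn":0,"grip":1},{"dx":12.5,"dy":0.1,"dz":0,"turn":0,"grip":1},{"dx":12.5,"dy":0.1,"dz":0,"turn":0,"grip":0.3},{"dx":12.5,"dy":0.1,"dz":0,"turn":0,"grip":-0.3},{"dx":12.5,"dy":0.1,"dz":0,"turn":0,"grip":-1},{"dx":12.5,"dy":0.1,"dz":0,"turn":0,"grip":-1},{"dx":12.5,"dy":0.1,"dz":0,"turn":0,"grip":-1},{"dx":12.5,"dy":0.1,"dz":0,"turn":0,"grip":-1}]'
```

```text
clock: 10.38
tcp_pos: [0.4891, -0.37, 0.0274]
ee_rot: [-2.103, 0.24, 2.101]
contact_force: [0.1, 1.8, 5.6]
finger_gap: 0.0264
```

```bash
python3 -m crank '[{"dx":-1,"dy":0,"dz":0,"turn":0,"grip":-1},{"dx":-3,"dy":0,"dz":0,"turn":0,"grip":-1},{"dx":-6,"dy":0,"dz":0,"turn":0,"grip":-1},{"dx":-10,"dy":0,"dz":0,"turn":0,"grip":-1},{"dx":-14,"dy":0,"dz":0,"turn":0,"grip":-1},{"dx":-15,"dy":0,"dz":0,"turn":0,"grip":-1},{"dx":-15,"dy":0,"dz":0,"turn":0,"grip":-1}]'
python3 - <<'E'
from d import *
pt=viewer.get_image("top"); ps=viewer.get_image("side"); s=bot.get_state(); print(s["contact_force"],s["moment"])
cv2.imwrite("pics/f1.png",np.hstack([pt["img"][120:420,300:600],ps["img"][220:460,220:460][:,:].copy() if 0 else ps["img"][180:480,200:500]]))
plan(*tw(-.0565,0),.175,TY-np.pi/2)
E
```

```text
clock: 11.25
tcp_pos: [0.4886, -0.3696, 0.1767]
ee_rot: [-2.103, 0.24, 2.101]
contact_force: [-0.4, -0.2, -3.4]
finger_gap: 0.0266
[ 0.71670447 -0.49335074 -3.58217411] [ 0.02609771  0.04000543 -0.05488899]
dx -0.00 dy -29.92 dz 2.26 turn -1.480 (alt turn 1.662) tool x [-0.002  0.002 -1.   ] j6 0.96 t 11.35
```

View pics/f1.png

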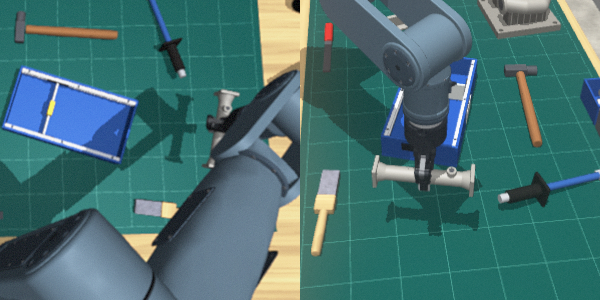

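```bash
python3 -m crank '[{"dx":0,"dy":-1,"dz":0.1,"turn":-0.05,"grip":-1},{"dx":0,"dy":-3,"dz":0.2,"turn":-0.15,"grip":-1},{"dx":0,"dy":-5.5,"dz":0.4,"turn":-0.28,"grip":-1},{"dx":0,"dy":-8.5,"dz":0.7,"turn":-0.42,"grip":-1},{"dx":0,"dy":-11.5,"dz":0.9,"turn":-0.57,"grip":-1},{"dx":0,"dy":-14.5,"dz":1.1,"turn":-0.72,"grip":-1},{"dx":0,"dy":-17.5,"dz":1.3,"turn":-0.87,"grip":-1},{"dx":0,"dy":-20.5,"dz":1.5,"turn":-1.02,"grip":-1},{"dx":0,"dy":-23.5,"dz":1.7,"turn":-1.17,"grip":-1},{"dx":0,"dy":-26.5,"dz":2,"turn":-1.3,"grip":-1},{"dx":0,"dy":-28.5,"dz":2.2,"turn":-1.4,"grip":-1},{"dx":0,"dy":-29.6,"dz":2.2,"turn":-1.46,"grip":-1},{"dx":0,"dy":-29.9,"dz":2.2,"turn":-1.48,"grip":-1},{"dx":0,"dy":-29.9,"dz":2.2,"turn":-1.48,"grip":-1},{"dx":0,"dy":-29.9,"dz":2.2,"turn":-1.48,"grip":-1}]'
python3 - <<'E'
from d import *
ps=viewer.get_image("side");pt=viewer.get_image("top"); s=bot.get_state(); print(s["contact_force"],s["moment"],tl(s["tcp_pos"][:2]))
z=s["tcp_pos"][2]-.0274
for c in(-.0565,): show(ps,.053,"pics/g1.png",[(M["pipe"],(*tw(c,0),TY),z)]); show(pt,.053,"pics/g2.png",[(M["pipe"],(*tw(c,0),TY),z)])
plan(*tw(-.055,0),.175,TY-np.pi/2)
E
```

```text
clock: 13.22
tcp_pos: [0.534, -0.0736, 0.176]
ee_rot: [1.439, 1.042, -1.44]
contact_force: [0.2, 0.0, -3.0]
finger_gap: 0.0261
[ 1.57266730e-03 -5.59648512e-01 -2.87335839e+00] [0.05189517 0.02522844 0.0102762 ] [-0.05773014 -0.00169709]
dx 0.12 dy -0.17 dz -0.27 turn -0.001 (alt turn 3.141) tool x [-0. -0. -1.] j6 -0.04 t 13.32
```

View pics/g1.png

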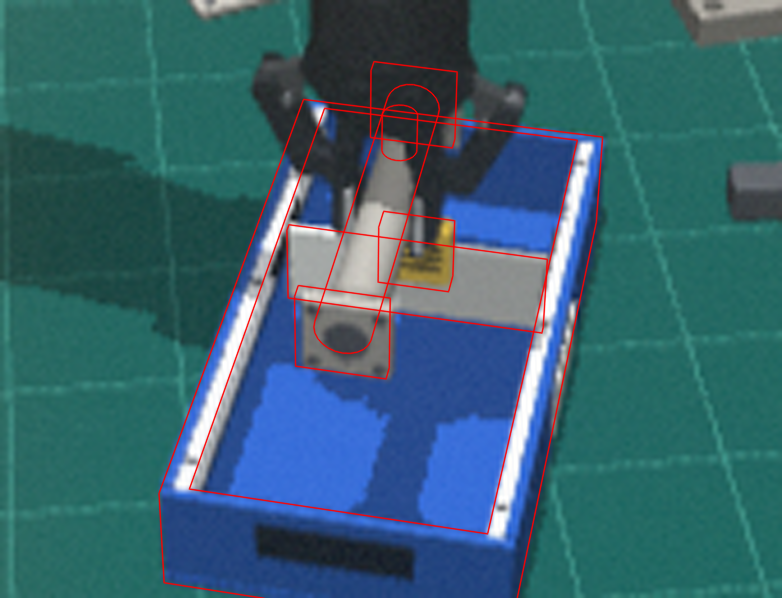

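View pics/g2.png

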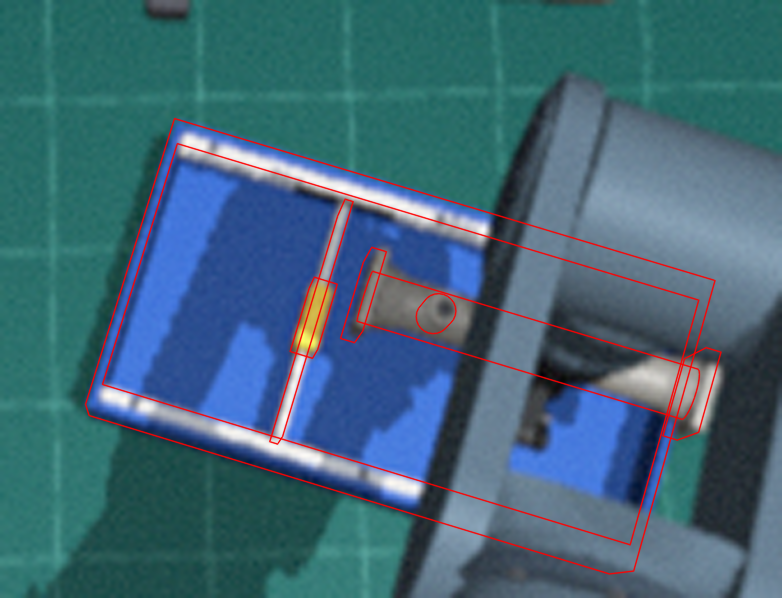

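```bash
python3 -m crank '[{"dx":1,"dy":-0.15,"dz":-0.25,"turn":0,"grip":-1},{"dx":3.5,"dy":-0.15,"dz":-0.25,"turn":0,"grip":-1},{"dx":6,"dy":-0.15,"dz":-0.25,"turn":0,"grip":-1},{"dx":8.5,"dy":-0.15,"dz":-0.25,"turn":0,"grip":-1},{"dx":10.5,"dy":-0.15,"dz":-0.25,"turn":0,"grip":-1},{"dx":12,"dy":-0.15,"dz":-0.25,"turn":0,"grip":-1},{"dx":13,"dy":-0.15,"dz":-0.25,"turn":0,"grip":-1},{"dx":13.7,"dy":-0.15,"dz":-0.25,"turn":0,"grip":-1},{"dx":13.9,"dy":-0.15,"dz":-0.25,"turn":0,"grip":-1},{"dx":13.9,"dy":-0.15,"dz":-0.25,"turn":0,"grip":-1}]'
python3 - <<'E'
from d import *
ps=viewer.get_image("side");pt=viewer.get_image("top"); s=bot.get_state(); print(s["contact_force"],s["moment"],tl(s["tcp_pos"][:2]))
z=s["tcp_pos"][2]-.0274
for c in(-.0565,): show(ps,.053,"pics/g3.png",[(M["pipe"],(*tw(c,0),TY),z)]); show(pt,.053,"pics/g4.png",[(M["pipe"],(*tw(c,0),TY),z)])
E
```

```text
clock: 14.58
tcp_pos: [0.5338, -0.0705, 0.0376]
ee_rot: [1.439, 1.042, -1.438]
contact_force: [0.4, 0.2, -2.8]
finger_gap: 0.0258
[ 0.74553297  0.25470154 -2.39284255] [-0.02284629  0.02251913 -0.0006819 ] [-0.05469747 -0.00058187]
```

View pics/g3.png

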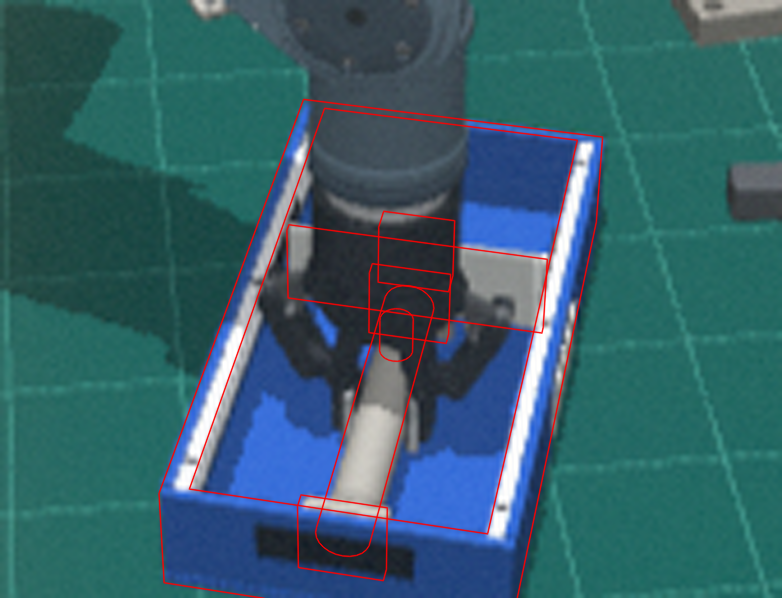

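View pics/g4.png

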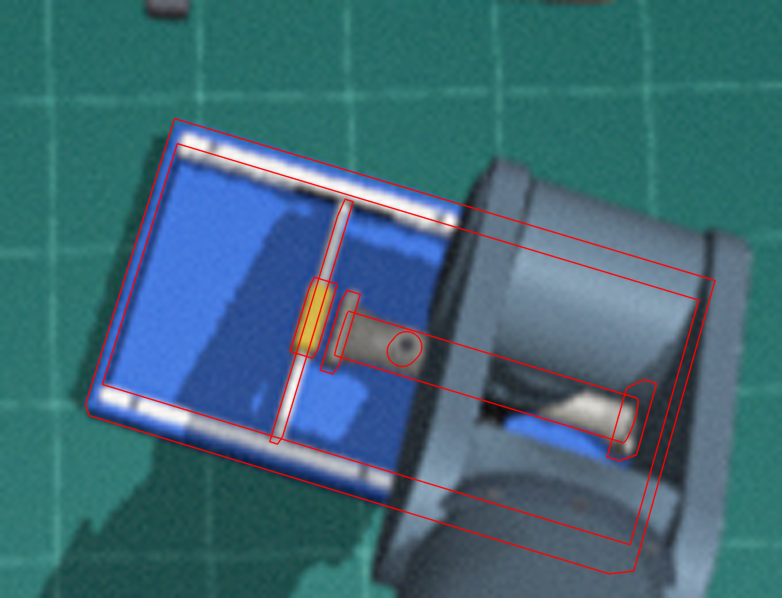

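```bash
python3 -m crank '[{"dx":0.15,"dy":0,"dz":0,"turn":0,"grip":-1},{"dx":0.3,"dy":0,"dz":0,"turn":0,"grip":-1},{"dx":0.4,"dy":0,"dz":0,"turn":0,"grip":-1},{"dx":0.45,"dy":0,"dz":0,"turn":0,"grip":-1}]'
```

```text
clock: 15.18
tcp_pos: [0.5335, -0.0704, 0.0327]
ee_rot: [1.439, 1.042, -1.439]
contact_force: [0.6, 0.0, -3.6]
finger_gap: 0.0264
```

```bash
python3 -m crank '[{"dx":0.05,"dy":0,"dz":0,"turn":0,"grip":-1},{"dx":0.1,"dy":0,"dz":0,"turn":0,"grip":-1},{"dx":0.1,"dy":0,"dz":0,"turn":0,"grip":-1}]'
```

```text
clock: 15.55
tcp_pos: [0.5335, -0.0704, 0.0324]
ee_rot: [1.438, 1.042, -1.439]
contact_force: [-3.9, 0.8, 5.8]
finger_gap: 0.0263
```

```bash
python3 -m crank '[{"dx":0,"dy":0,"dz":0,"turn":0,"grip":-0.2},{"dx":0,"dy":0,"dz":0,"turn":0,"grip":0.2},{"dx":0,"dy":0,"dz":0,"turn":0,"grip":0.2},{"dx":-1,"dy":0,"dz":0,"turn":0,"grip":0.2},{"dx":-3,"dy":0,"dz":0,"turn":0,"grip":0.2},{"dx":-7,"dy":0,"dz":0,"turn":0,"grip":0.2},{"dx":-11,"dy":0,"dz":0,"turn":0,"grip":1},{"dx":-15,"dy":0,"dz":-4,"turn":0,"grip":1},{"dx":-15,"dy":0,"dz":-9,"turn":0,"grip":1},{"dx":-15,"dy":0,"dz":-14,"turn":0,"grip":1},{"dx":-15,"dy":0,"dz":-20,"turn":0,"grip":1},{"dx":-15,"dy":0,"dz":-26,"turn":0,"grip":1},{"dx":-15,"dy":0,"dz":-31,"turn":0,"grip":1},{"dx":-15,"dy":0,"dz":-31,"turn":0,"grip":1}]'
python3 - <<'E'
from d import *
ps=viewer.get_image("side");pt=viewer.get_image("top")
c=-.056
show(ps,.053,"pics/h1.png",[(M["pipe"],(*tw(c,0),TY),.005)]); show(pt,.053,"pics/h2.png",[(M["pipe"],(*tw(c,0),TY),.005)])
plan(.4985,.3795,.12,.29-np.pi/2)
E
```

```text
clock: 17.3
tcp_pos: [0.6304, 0.2278, 0.1823]
ee_rot: [1.437, 1.045, -1.435]
contact_force: [1.1, -0.6, 0.7]
finger_gap: 0.0855
dx 6.19 dy -17.30 dz -10.66 turn 0.965 (alt turn -2.176) tool x [-0. -0. -1.] j6 0.48 t 17.4
```

View pics/h1.png

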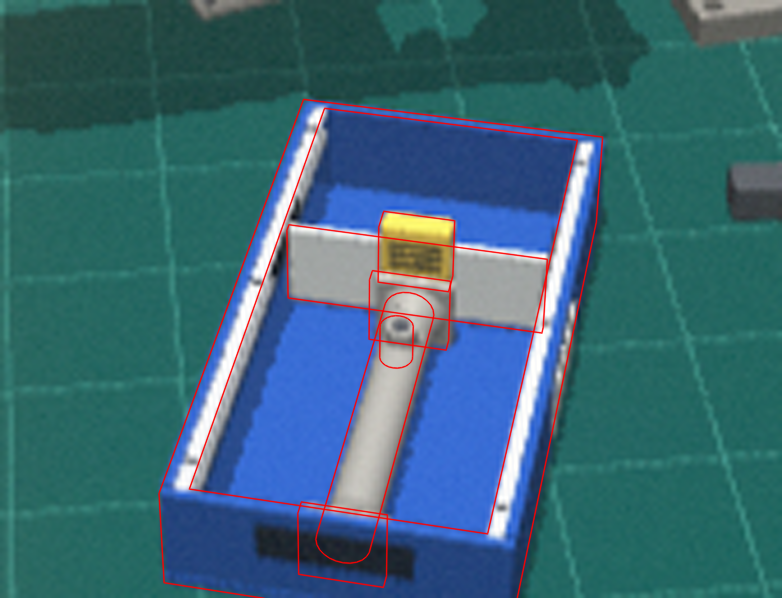

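View pics/h2.png

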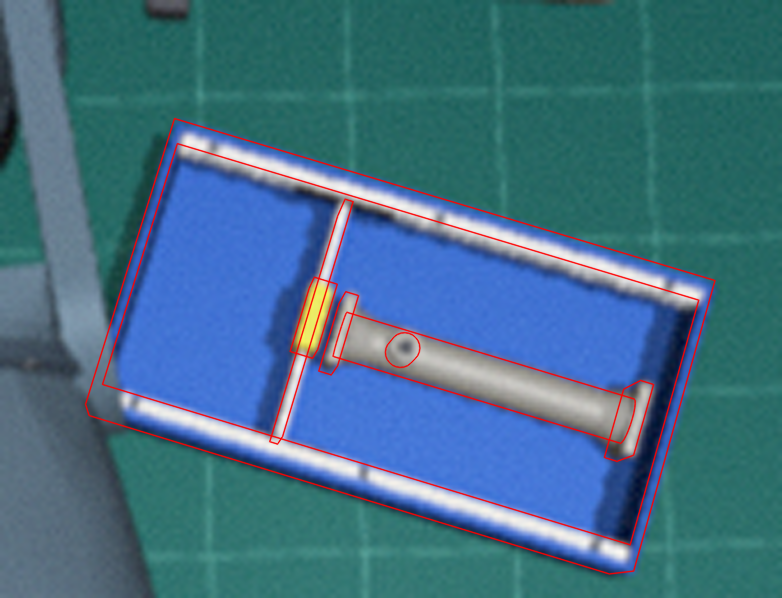

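```bash
python3 - <<'E'
from d import *
plan(.4918,.3775,.13,.29-np.pi/2)
E
python3 -m crank '[{"dx":0,"dy":-3,"dz":-1.7,"turn":0.16,"grip":0.6},{"dx":0,"dy":-7,"dz":-4,"turn":0.32,"grip":0.6},{"dx":0,"dy":-11,"dz":-6.3,"turn":0.48,"grip":0.6},{"dx":0,"dy":-15,"dz":-8.6,"turn":0.64,"grip":0.6},{"dx":2,"dy":-17.3,"dz":-9.9,"turn":0.8,"grip":0.6},{"dx":4,"dy":-17.8,"dz":-10.2,"turn":0.95,"grip":0.6},{"dx":5.2,"dy":-17.8,"dz":-10.2,"turn":0.965,"grip":0.6},{"dx":5.2,"dy":-17.8,"dz":-10.2,"turn":0.965,"grip":0.6}]'
python3 - <<'E'
from d import *
ps=viewer.get_image("side");pt=viewer.get_image("top");
tile(pt,ps,[(M["bracket"],(.4985,.3795,.29))],"pics/i1.png",5,60)
plan(.4918,.3775,.037,.29-np.pi/2)
E
```

```text
dx 5.19 dy -17.88 dz -10.26 turn 0.965 (alt turn -2.176) tool x [-0. -0. -1.] j6 0.48 t 17.4
clock: 18.4
tcp_pos: [0.4929, 0.3751, 0.1291]
ee_rot: [2.064, 0.301, -2.067]
contact_force: [0.0, 0.9, 0.2]
finger_gap: 0.0688
dx 9.35 dy -0.22 dz 0.15 turn -0.001 (alt turn 3.141) tool x [ 0.001  0.    -1.   ] j6 1.74 t 18.5
```

View pics/i1.png

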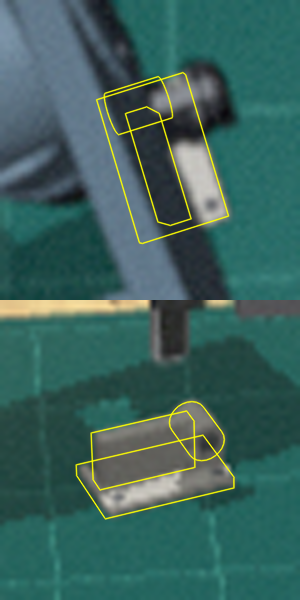

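```bash
python3 -m crank '[{"dx":3,"dy":-0.2,"dz":0.15,"turn":0,"grip":0.6},{"dx":6,"dy":-0.2,"dz":0.15,"turn":0,"grip":0.6},{"dx":8.2,"dy":-0.2,"dz":0.15,"turn":0,"grip":0.6},{"dx":9.2,"dy":-0.2,"dz":0.15,"turn":0,"grip":0.6},{"dx":9.35,"dy":-0.2,"dz":0.15,"turn":0,"grip":0.3},{"dx":9.35,"dy":-0.2,"dz":0.15,"turn":0,"grip":0},{"dx":9.35,"dy":-0.2,"dz":0.15,"turn":0,"grip":-0.3},{"dx":9.35,"dy":-0.2,"dz":0.15,"turn":0,"grip":-0.5},{"dx":9.35,"dy":-0.2,"dz":0.15,"turn":0,"grip":-0.7},{"dx":9.35,"dy":-0.2,"dz":0.15,"turn":0,"grip":-1},{"dx":9.35,"dy":-0.2,"dz":0.15,"turn":0,"grip":-1},{"dx":9.35,"dy":-0.2,"dz":0.15,"turn":0,"grip":-1}]'
python3 - <<'E'
from d import *
ps=viewer.get_image("side");
tile(ps,ps,[(M["bracket"],(.4985,.3795,.29))],"pics/i2.png",5,60)
E
```

```text
clock: 20.0
tcp_pos: [0.4912, 0.378, 0.0369]
ee_rot: [2.067, 0.3, -2.066]
contact_force: [-0.4, -2.4, 5.3]
finger_gap: 0.0112
```

View pics/i2.png

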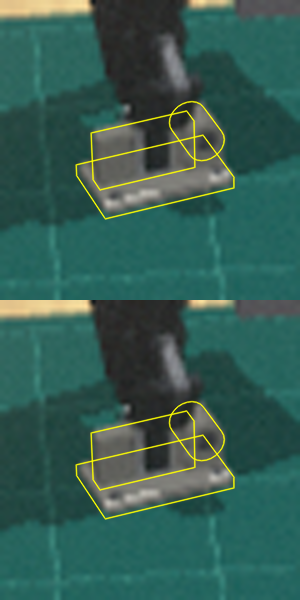

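```bash
python3 -m crank '[{"dx":-1,"dy":0,"dz":0,"turn":0,"grip":-1},{"dx":-3,"dy":0,"dz":0,"turn":0,"grip":-1},{"dx":-6,"dy":0,"dz":0,"turn":0,"grip":-1},{"dx":-10,"dy":0,"dz":0,"turn":0,"grip":-1},{"dx":-13,"dy":0,"dz":0,"turn":0,"grip":-1},{"dx":-14,"dy":0,"dz":0,"turn":0,"grip":-1},{"dx":-14,"dy":0,"dz":0,"turn":0,"grip":-1}]'
python3 - <<'E'
from d import *
s=bot.get_state(); print(s["contact_force"],s["moment"])
plan(*tw(.1026,0),.175,TY-np.pi/2)
E
```

```text
clock: 20.92
tcp_pos: [0.4909, 0.3782, 0.177]
ee_rot: [2.068, 0.301, -2.065]
contact_force: [-0.6, -0.9, -3.1]
finger_gap: 0.011
[-0.61727061 -0.85561859 -3.14324423] [ 0.06215314  0.02190568 -0.00991312]
dx 0.19 dy 31.28 dz -0.25 turn -0.965 (alt turn 2.177) tool x [ 0.001  0.001 -1.   ] j6 1.75 t 20.93
```

```bash
python3 -m crank '[{"dx":0,"dy":1,"dz":0,"turn":-0.03,"grip":-1},{"dx":0,"dy":3,"dz":0,"turn":-0.1,"grip":-1},{"dx":0,"dy":6,"dz":0,"turn":-0.19,"grip":-1},{"dx":0,"dy":9,"dz":-0.1,"turn":-0.28,"grip":-1},{"dx":0,"dy":12,"dz":-0.1,"turn":-0.37,"grip":-1},{"dx":0,"dy":15,"dz":-0.1,"turn":-0.46,"grip":-1},{"dx":0,"dy":18,"dz":-0.2,"turn":-0.56,"grip":-1},{"dx":0,"dy":21,"dz":-0.2,"turn":-0.66,"grip":-1},{"dx":0,"dy":24,"dz":-0.2,"turn":-0.75,"grip":-1},{"dx":0,"dy":27,"dz":-0.2,"turn":-0.85,"grip":-1},{"dx":0,"dy":29.5,"dz":-0.2,"turn":-0.92,"grip":-1},{"dx":0,"dy":30.9,"dz":-0.2,"turn":-0.96,"grip":-1},{"dx":0,"dy":31.3,"dz":-0.2,"turn":-0.965,"grip":-1},{"dx":0,"dy":31.3,"dz":-0.2,"turn":-0.965,"grip":-1},{"dx":0,"dy":31.3,"dz":-0.2,"turn":-0.965,"grip":-1}]'
python3 - <<'E'
from d import *
ps=viewer.get_image("side");pt=viewer.get_image("top"); s=bot.get_state(); c=tl(s["tcp_pos"][:2]); print(c)
z=s["tcp_pos"][2]-.0369; e=[(M["bracket"],(*tw(c[0]+.0074,c[1]),TY),z)]
show(ps,.053,"pics/j1.png",e); show(pt,.053,"pics/j2.png",e)
plan(*tw(.1026,0),.042,TY-np.pi/2)
E
```

```text
clock: 22.8
tcp_pos: [0.5814, 0.0792, 0.1758]
ee_rot: [1.438, 1.043, -1.439]
contact_force: [-0.4, 0.6, -2.1]
finger_gap: 0.0112
[0.10246545 0.00088187]
dx 13.41 dy 0.09 dz -0.01 turn 0.001 (alt turn -3.141) tool x [-0.  0. -1.] j6 0.25 t 22.9
```

View pics/j1.png

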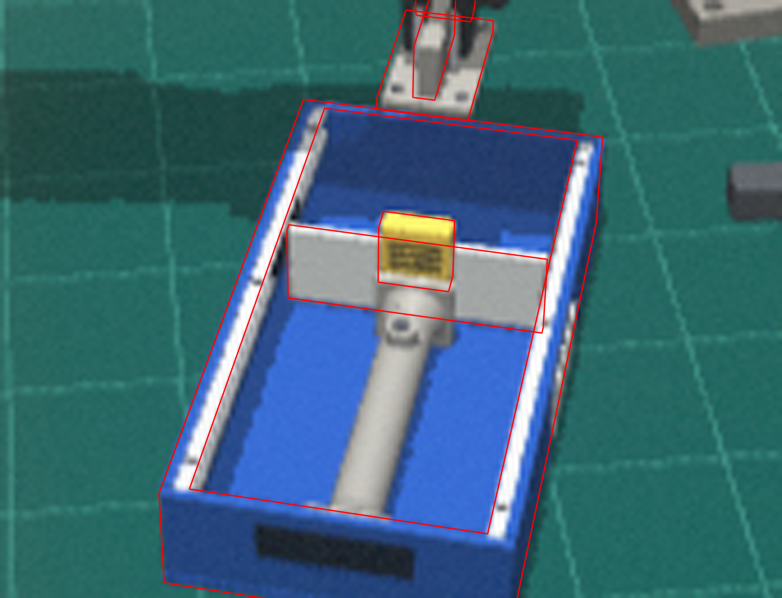

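View pics/j2.png

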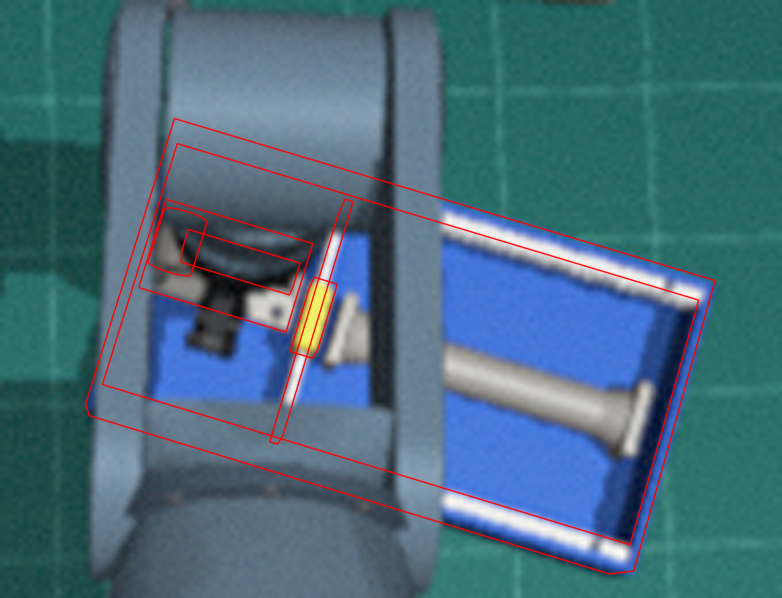

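```bash
python3 -m crank '[{"dx":1,"dy":0.1,"dz":0,"turn":0,"grip":-1},{"dx":3.5,"dy":0.1,"dz":0,"turn":0,"grip":-1},{"dx":6,"dy":0.1,"dz":0,"turn":0,"grip":-1},{"dx":7,"dy":0.1,"dz":0,"turn":0,"grip":-1},{"dx":7,"dy":0.1,"dz":0,"turn":0,"grip":-1}]'
python3 - <<'E'
from d import *
ps=viewer.get_image("side");pt=viewer.get_image("top"); s=bot.get_state(); c=tl(s["tcp_pos"][:2]); print(c)
z=s["tcp_pos"][2]-.0369; e=[(M["bracket"],(*tw(c[0]+.0074,c[1]),TY),z)]
show(ps,.053,"pics/k1.png",e); show(pt,.053,"pics/k2.png",e)
plan(*tw(.1026,0),.042,TY-np.pi/2)
E
```

```text
clock: 23.52
tcp_pos: [0.5823, 0.0784, 0.1055]
ee_rot: [1.438, 1.043, -1.44]
contact_force: [0.5, -0.1, -1.5]
finger_gap: 0.0111
[ 0.10211634 -0.00119335]
dx 6.51 dy -0.13 dz -0.05 turn 0.000 (alt turn -3.141) tool x [ 0.001 -0.    -1.   ] j6 0.25 t 23.62
```

View pics/k1.png

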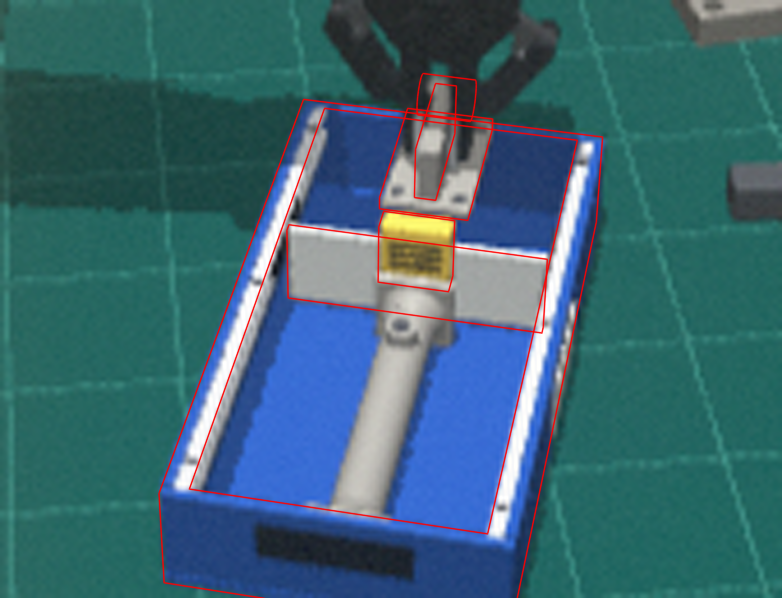

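View pics/k2.png

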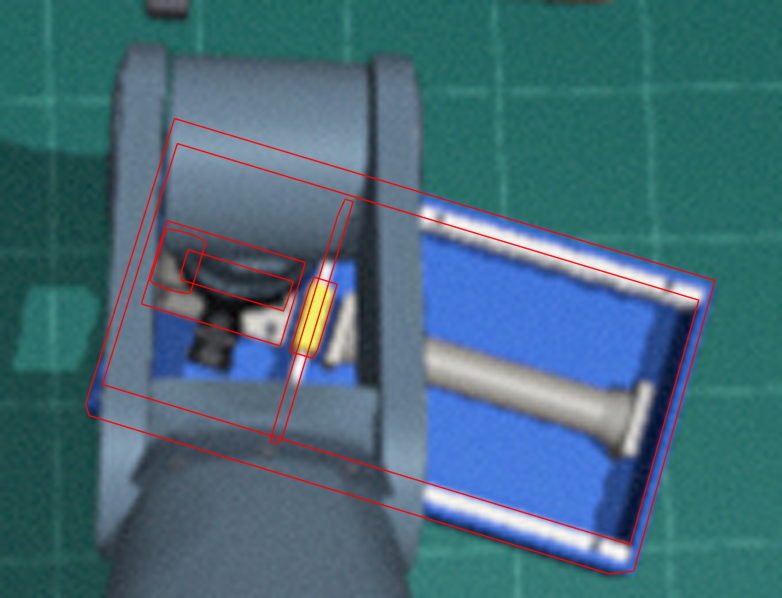

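```bash
python3 -m crank '[{"dx":1.2,"dy":-0.1,"dz":0,"turn":0,"grip":-1},{"dx":2.8,"dy":-0.1,"dz":0,"turn":0,"grip":-1},{"dx":4.2,"dy":-0.1,"dz":0,"turn":0,"grip":-1},{"dx":5.2,"dy":-0.1,"dz":0,"turn":0,"grip":-1},{"dx":5.7,"dy":-0.1,"dz":0,"turn":0,"grip":-1},{"dx":6,"dy":-0.1,"dz":0,"turn":0,"grip":-1},{"dx":6.2,"dy":-0.1,"dz":0,"turn":0,"grip":-1},{"dx":6.3,"dy":-0.1,"dz":0,"turn":0,"grip":-1}]'
```

```text
clock: 24.62
tcp_pos: [0.5821, 0.0785, 0.0435]
ee_rot: [1.439, 1.042, -1.438]
contact_force: [0.3, 0.5, -2.4]
finger_gap: 0.0113
```

```bash
python3 -m crank '[{"dx":0.07,"dy":0,"dz":0,"turn":0,"grip":-1},{"dx":0.12,"dy":0,"dz":0,"turn":0,"grip":-1},{"dx":0.16,"dy":0,"dz":0,"turn":0,"grip":-1},{"dx":0.16,"dy":0,"dz":0,"turn":0,"grip":-1}]'
```

```text
clock: 25.12
tcp_pos: [0.582, 0.0785, 0.0419]
ee_rot: [1.439, 1.042, -1.439]
contact_force: [-0.7, -0.1, -0.7]
finger_gap: 0.0114
```

```bash
python3 -m crank '[{"dx":0.04,"dy":0,"dz":0,"turn":0,"grip":-1},{"dx":0.08,"dy":0,"dz":0,"turn":0,"grip":-1},{"dx":0.08,"dy":0,"dz":0,"turn":0,"grip":-1}]'
```

```text
clock: 25.5
tcp_pos: [0.582, 0.0785, 0.0419]
ee_rot: [1.439, 1.042, -1.439]
contact_force: [-4.3, -0.4, 7.4]
finger_gap: 0.0109
```

```bash
python3 -m crank '[{"dx":-0.05,"dy":0,"dz":0,"turn":0,"grip":-0.5},{"dx":-0.05,"dy":0,"dz":0,"turn":0,"grip":-0.2},{"dx":-0.05,"dy":0,"dz":0,"turn":0,"grip":-0.1},{"dx":-0.05,"dy":0,"dz":0,"turn":0,"grip":-0.1},{"dx":-1,"dy":0,"dz":0,"turn":0,"grip":-0.1},{"dx":-3,"dy":0,"dz":0,"turn":0,"grip":-0.1},{"dx":-7,"dy":0,"dz":0,"turn":0,"grip":-0.1},{"dx":-12,"dy":0,"dz":0,"turn":0,"grip":-0.1},{"dx":-16,"dy":0,"dz":-4,"turn":0,"grip":0},{"dx":-18,"dy":0,"dz":-9,"turn":0,"grip":0},{"dx":-18,"dy":0,"dz":-15,"turn":0,"grip":0},{"dx":-18,"dy":0,"dz":-21,"turn":0,"grip":0},{"dx":-18,"dy":0,"dz":-27,"turn":0,"grip":0},{"dx":-18,"dy":0,"dz":-32,"turn":0,"grip":0},{"dx":-18,"dy":0,"dz":-32,"turn":0,"grip":0},{"dx":-18,"dy":0,"dz":-32,"turn":0,"grip":0}]'
python3 - <<'E'
from d import *
ps=viewer.get_image("side");pt=viewer.get_image("top")
e=[(M["bracket"],(*tw(.1097,0),TY),.005),(M["pipe"],(*tw(-.057,0),TY),.005)]
show(ps,.053,"pics/l1.png",e); show(pt,.053,"pics/l2.png",e); cv2.imwrite("pics/l3.png",pt["img"])
E
```

```text
clock: 27.5
tcp_pos: [0.6815, 0.3825, 0.2218]
ee_rot: [1.439, 1.042, -1.438]
contact_force: [0.6, 0.2, -0.4]
finger_gap: 0.043
```

View pics/l1.png

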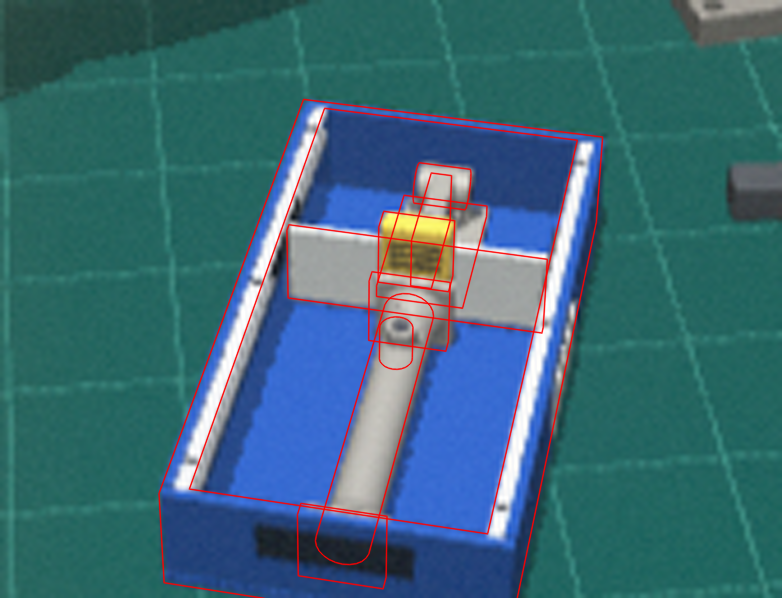

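View pics/l2.png

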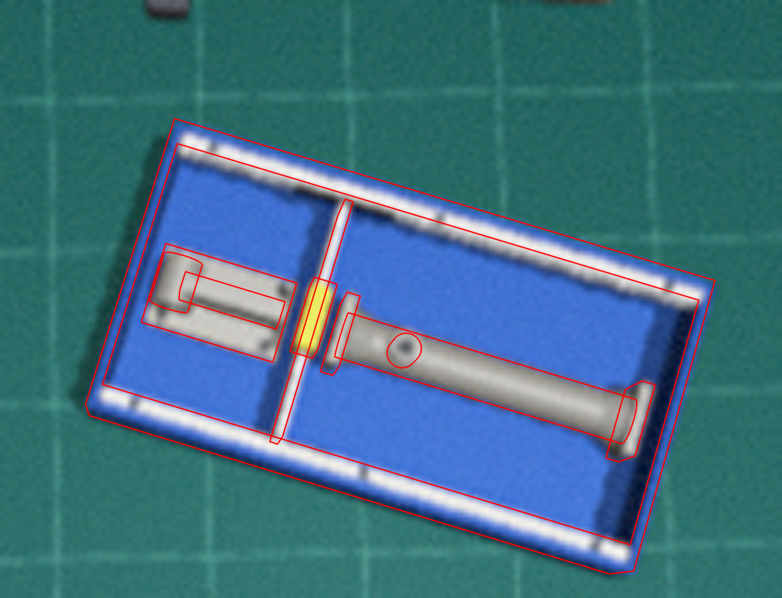

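View pics/l3.png

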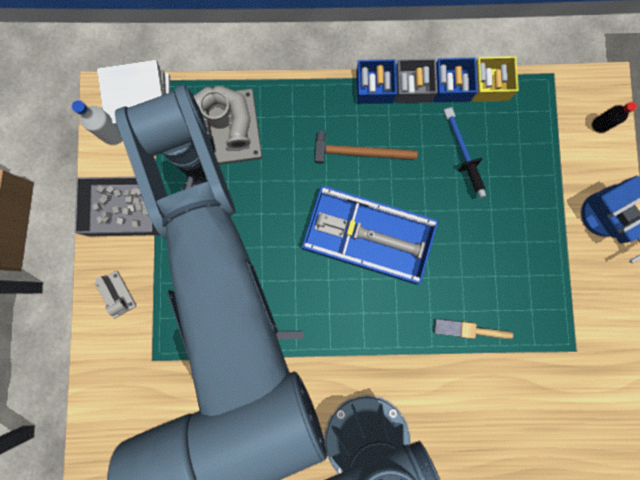

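```bash
python3 -c "
from bench import bot,hand_in
s=bot.get_state();print(s['contact_force'],s['clock']);print(hand_in())"
```

```text
[-0.42346405 -0.2576521   0.54398078] 27.6
the job is handed in; nothing more can be done
None
```

The job is done and handed in at 27.6 s. Nothing went wrong in my checks.

- **Divider:** I pushed it at its middle pad with closed fingers, from about -8 mm to +53 mm along the tote. Wrist readings during the push were about 5 N sideways plus 4–5 N upward, and it stayed square. The long bay is now about 206 mm clear and the short bay about 100 mm.
- **Pipe and bracket:** I set the pipe in the long bay and then the smaller bracket in the short one. Each was the same way up as before and was lowered until the wrist force showed floor contact (6–7 N), then released.
- **Last pictures:** In both cameras the pipe and bracket match their models lying on the tote's floor to within about 2 mm. From the side, the end wall and divider hide part of each. The bracket clears the divider pad by roughly 7 mm, and the pipe by roughly 8 mm.
- **Bystanders:** The hammer, chisel and brush look unmoved in the last top picture. The file was partly hidden under the arm there; its visible end was in place, and nothing went near it.
- **Gripper:** It was empty, clear of everything, and the force reading was about 0 at hand-in.

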